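Load the condiment caddy, low things first

TASK

Load the steel condiment caddy for service: the small orange-lidded tub in one end bay, then the steel shaker in the other end bay, and last of all the tall red-capped squeeze bottle in the middle bay, so that it is never in the way of the lower ones. Keep all three upright, set each down on the floor of its bay rather than dropping it, and leave the other things on the counter where they are.

Things in the scene. Friction and masses are not known exactly. Their poses are not given: they have to be found in the camera images.
- caddy: low stainless caddy, fixed to the table: three bays in a row, and behind them (+x) a narrow trough of sachets. x -35 to +77 mm, y -101 to +101 mm, plus a thin carrying loop at each end out to y = 119 mm, 20 mm high; walls 30 mm high, nothing in it above 32 mm. Origin on the table under the centre of the middle bay; x across the row, away from the robot; y along the row to the left bay; z up
- bay_left (a point): centre of the rubber floor of the left (+y) end bay of the caddy, 5 mm above the table; the bay is 62 x 62 mm inside, open above, its walls 25 mm high above this point (4 mm thick between bays); axes as the caddy's
- bay_mid (a point): centre of the rubber floor of the middle bay of the caddy, 5 mm above the table; the bay is 62 x 62 mm inside, open above, its walls 25 mm high above this point (4 mm thick between bays); axes as the caddy's
- bay_right (a point): centre of the rubber floor of the right (-y) end bay of the caddy, 5 mm above the table; the bay is 62 x 62 mm inside, open above, its walls 25 mm high above this point (4 mm thick between bays); axes as the caddy's
- tub: small round tub, cream body and ORANGE press-on lid (the lid stays on), 60 mm tall; the lid is 56 mm diameter and takes up the top 12 mm, the body below tapers from 52 to 42 mm; 0.08 to 0.17 kg; origin at the centre of its underside, z up. It stands on the 4 mm thick orange-edged chopping mat
- shaker: steel shaker with a pierced domed top, 105 mm tall; body 48 mm diameter up to 82 mm, collar 49 mm diameter from 82 to 92 mm, dome above; 0.13 to 0.25 kg; origin at the centre of its underside, z up. It stands on the 4 mm thick mat
- bottle: cream plastic squeeze bottle with RED cap and pointed nozzle, 182 mm tall; body 56 mm diameter from 8 to 125 mm (48 at the foot), then the shoulder; cap 47 mm diameter from 134 to 156 mm, screwed on tight enough to lift the bottle by; conical nozzle above; all rigid; 0.2 to 0.42 kg; origin at the centre of its underside, z up. It stands on the 4 mm thick mat
- green_bottle: bystander: squeeze bottle like the red-capped one, but with a GREEN cap and nozzle; 56 mm diameter, 182 mm tall; origin at the centre of its underside
- ramekin: bystander: small open white ceramic bowl, 68 mm diameter, 36 mm tall, standing on the mat; origin at the centre of its underside
- red_bowl: bystander: red plastic bowl, 216 mm diameter, 85 mm tall, with a spoon handle in it; origin at the centre of its underside
- big_tub: bystander: large tub with an orange lid, 110 mm diameter, 62 mm tall (not the small one); origin at the centre of its underside
- scraper: bystander: dough scraper lying flat, blue blade and black handle, about 115 x 135 x 18 mm; origin at the centre of its underside
- spice_jar: bystander: amber glass jar with black lid, 52 mm diameter, 100 mm tall; origin at the centre of its underside

How it is judged:
On the way, in this order (a step that is already met when the one before it is completed fails the run):
1. the orange-lidded tub stands in an end bay, released (((horizontal distance between tub and bay_left below 0.013 m and z of tub in the frame of bay_left between -0.005 and 0.005 m and angle between tub's own z axis and vertical below 0.12 rad) or (horizontal distance between tub and bay_right below 0.013 m and z of tub in the frame of bay_right between -0.005 and 0.005 m and angle between tub's own z axis and vertical below 0.12 rad)) and contact force between the fingers and tub below 0.2 N), for 0.2 s.
2. then the shaker stands in the other end bay, released (((horizontal distance between tub and bay_left below 0.013 m and z of tub in the frame of bay_left between -0.005 and 0.005 m and angle between tub's own z axis and vertical below 0.12 rad) or (horizontal distance between tub and bay_right below 0.013 m and z of tub in the frame of bay_right between -0.005 and 0.005 m and angle between tub's own z axis and vertical below 0.12 rad)) and ((horizontal distance between shaker and bay_left below 0.017 m and z of shaker in the frame of bay_left between -0.005 and 0.005 m and angle between shaker's own z axis and vertical below 0.12 rad) or (horizontal distance between shaker and bay_right below 0.017 m and z of shaker in the frame of bay_right between -0.005 and 0.005 m and angle between shaker's own z axis and vertical below 0.12 rad)) and contact force between the fingers and shaker below 0.2 N), for 0.2 s.
3. last, the red-capped bottle stands in the middle bay, released (((horizontal distance between tub and bay_left below 0.013 m and z of tub in the frame of bay_left between -0.005 and 0.005 m and angle between tub's own z axis and vertical below 0.12 rad) or (horizontal distance between tub and bay_right below 0.013 m and z of tub in the frame of bay_right between -0.005 and 0.005 m and angle between tub's own z axis and vertical below 0.12 rad)) and ((horizontal distance between shaker and bay_left below 0.017 m and z of shaker in the frame of bay_left between -0.005 and 0.005 m and angle between shaker's own z axis and vertical below 0.12 rad) or (horizontal distance between shaker and bay_right below 0.017 m and z of shaker in the frame of bay_right between -0.005 and 0.005 m and angle between shaker's own z axis and vertical below 0.12 rad)) and horizontal distance between bottle and bay_mid below 0.013 m and z of bottle in the frame of bay_mid between -0.005 and 0.005 m and angle between bottle's own z axis and vertical below 0.12 rad and contact force between the fingers and bottle below 0.2 N), for 0.2 s.
At the end, for the whole second after the job is handed in: tub in one end bay, shaker in the other, red-capped bottle in the middle bay: each standing on the bay's floor (within 5 mm in height, within 13 mm (shaker 17 mm) of the bay's centre, tilted less than 0.12 rad), at rest (((horizontal distance between tub and bay_left below 0.013 m and z of tub in the frame of bay_left between -0.005 and 0.005 m and angle between tub's own z axis and vertical below 0.12 rad) or (horizontal distance between tub and bay_right below 0.013 m and z of tub in the frame of bay_right between -0.005 and 0.005 m and angle between tub's own z axis and vertical below 0.12 rad)) and ((horizontal distance between shaker and bay_left below 0.017 m and z of shaker in the frame of bay_left between -0.005 and 0.005 m and angle between shaker's own z axis and vertical below 0.12 rad) or (horizontal distance between shaker and bay_right below 0.017 m and z of shaker in the frame of bay_right between -0.005 and 0.005 m and angle between shaker's own z axis and vertical below 0.12 rad)) and horizontal distance between bottle and bay_mid below 0.013 m and z of bottle in the frame of bay_mid between -0.005 and 0.005 m and angle between bottle's own z axis and vertical below 0.12 rad and linear speed of each of tub, shaker, bottle below 0.03 m/s); the robot touches nothing.
It fails at once if the tub, shaker or bottle tipped more than 0.6 rad (angle between any of tub, shaker, bottle's own z axis and vertical above 0.6 rad).
It fails at once if the tub, shaker or bottle dropped or knocked: faster than 0.6 m/s while out of the fingers ((linear speed of tub above 0.6 m/s and contact force between the fingers and tub below 0.05 N) or (linear speed of shaker above 0.6 m/s and contact force between the fingers and shaker below 0.05 N) or (linear speed of bottle above 0.6 m/s and contact force between the fingers and bottle below 0.05 N)).
It fails at once if another thing on the counter moved more than 30 mm or tipped more than 0.4 rad (distance of any of green_bottle, ramekin, red_bowl, big_tub, scraper, spice_jar from where it was at the start of the episode above 0.03 m or angle between any of green_bottle, ramekin, red_bowl, big_tub, scraper, spice_jar's own z axis and vertical above 0.4 rad).
It also fails if it takes over 69 s, if anything falls off the work surface, if the arm or the gripper's body presses on something with over 40 N, if the wrist force passes 120 N, or if a joint passes its speed limit or range.

ROBOT

A 6-joint arm with a two-finger parallel gripper is mounted at the origin on the work surface. World frame = base frame: x ahead of the robot, y to its left, z up, the work surface at z = 0. Lengths are in m, angles in rad, forces in N, time in s.
With the tool pointing down it reaches from about 0.375 to 0.9 m from the base axis. Payload 3.1 kg.
Tool frame: the origin (TCP) lies on the centre line of the jaws, within the pads' length; the fingertips stand 22 mm ahead of it and the grasp point (between the pads) lies 3 mm ahead of it (arm.tip_reach is the distance from the TCP to the fingertips, in m); y points along the fingers, x is the direction in which the jaws open and shut, and the axes are right-handed (so a half turn about y gives the same grasp; the last joint's range is limited). The gripper opens to 85 mm and grips with 20 to 120 N. Pads are 22 mm wide; open, the fingers measure 114 mm over their backs; the gripper's body (76 mm by 85 mm) begins 54 mm behind the grasp point. The pads swing forward as they close: fully open they stand 13 mm farther back than shut.
Start: joints at [-1.329, 0.527, 1.433, -0, 1.181, -0.178], TCP at [0.255, -0.57, 0.253] pointing down, gripper open.
Joint ranges: [-3.08, 3.08], [-0.75, 2.2], [0.22, 2.44], [-1.43, 4.57], [0, 2.65], [-2.85, 2.85]. Speed limits (rad/s): [2.79, 2.79, 3.14, 3.14, 3.14, 3.14].

INTERFACE

Orientations are given as a rotation vector (axis times angle).
In Python, from cell import arm gives the robot as it stands. Calls block until the motion is done:
- arm.reach(position, orientation): joint-space move of the TCP to a pose.
- arm.move_l(position, velocity=0.15, attitude=None, f_stop=None): straight line of the TCP; attitude=None keeps the orientation; velocity is the mean speed in m/s. With f_stop (N) it stops when the force on the tool has changed by that much, and returns True; else False.
- arm.move_joints(angles): joint-space move.
- arm.release() and arm.clamp(): open the fingers fully, or close them until they stop; the grip force is fixed at half the most.
- arm.wait(seconds).
- arm.solve_ik(position, orientation): joint angles nearest the present ones, or None.
- arm.read_state(): the state.
- arm.get_image(name): name is "side" or "top"; returns a dict with "pixels" (480x640x3 uint8, red, green, blue), "intrinsics" (3x3 intrinsics, pixels), "xyz" and "rotation" of the camera in the world. Camera axes: x right, y down, z forward; pixel columns grow to the right and rows downward; lengths in m; the calibration is good to about 2 mm. A picture is of the moment at which its call begins. There is no depth.
A pose or a line that the arm cannot do raises arm.MotionError and nothing moves.
- arm.close_job(): hands the job in, once; it reports no verdict.
The state is a dict: "time_s": time; "joint_pos": joint angles; "joint_velocities": joint speeds; "joint_efforts": joint torques, N m; "eef_pos": TCP position; "tcp_rot": TCP orientation; "force": force on the tool from outside, world axes, zero at the start; "torque": the same for the moment, N m; "finger_gap": finger opening in m.
Only numpy, scipy, OpenCV 4.12 (cv2) and the standard library are available. Lean on these libraries where they do the work, as an engineer would, in place of code of your own. Each camera call takes 0.05 s, during which the arm holds its last target.

## Working session

There is one attempt and no reset: what is moved stays moved. The work goes in short steps, each a Python script; the robot and the scene stay as the last script left them, time stands still between calls to the robot, and variables do not carry over. Pictures are saved under pics/ and viewed, and the job is handed in when it is done.

```bash
mkdir -p pics; ls
python3 - <<'E'
from cell import arm
import cv2
for n in("top","side"):
    d=arm.get_image(n); cv2.imwrite(f"pics/{n}0.png",d["pixels"][:,:,::-1]); print(n,d["intrinsics"],d["xyz"],d["rotation"])
s=arm.read_state();print(s["time_s"],s["tcp_rot"],s["force"],s["finger_gap"])
E
```

```text
pics
top [[481.35215054   0.         315.40443837]
 [  0.         481.35215054 239.2697272 ]
 [  0.           0.           1.        ]] [ 0.4734691  -0.02376637  1.31217356] [-2.17586716  2.17810386 -0.0753181 ]
side [[527.45067237   0.         329.08391917]
 [  0.         527.45067237 241.22287027]
 [  0.           0.           1.        ]] [0.32863719 1.09553697 1.12731327] [-0.26062097  2.79725787 -1.18831583]
0.1 [-1.37801383  0.89489764 -0.89263541] [-0.08635644  0.6658324   0.61623573] 0.08553339623337707
```

View pics/top0.png

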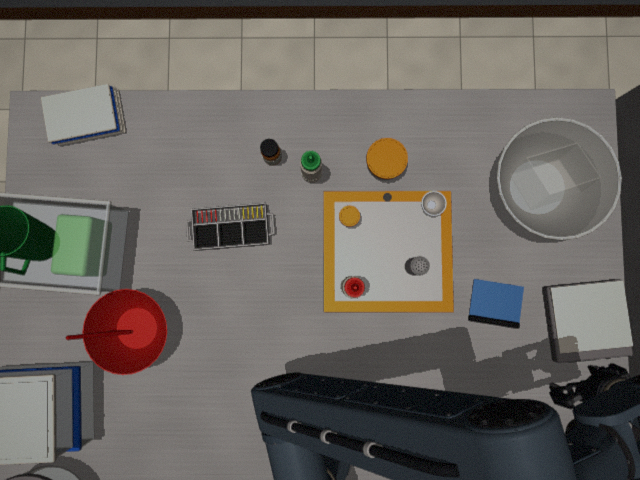

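View pics/side0.png

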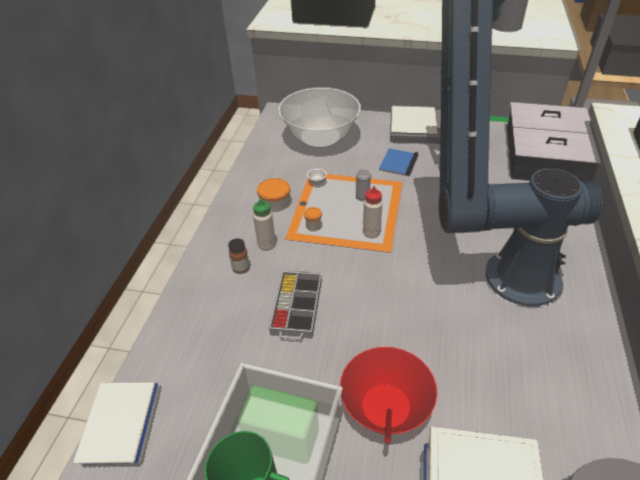

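Run:
```python
import cv2
a=cv2.imread("pics/top0.png");b=cv2.imread("pics/side0.png")
cv2.imwrite("pics/z1.png",cv2.resize(a[190:260,180:285],None,fx=7,fy=7,interpolation=cv2.INTER_CUBIC))
cv2.imwrite("pics/z2.png",cv2.resize(a[180:320,310:460],None,fx=4,fy=4,interpolation=cv2.INTER_CUBIC))
cv2.imwrite("pics/z3.png",cv2.resize(b[160:260,280:410],None,fx=6,fy=6,interpolation=cv2.INTER_CUBIC))
cv2.imwrite("pics/z4.png",cv2.resize(b[260:345,260:335],None,fx=7,fy=7,interpolation=cv2.INTER_CUBIC))
```

```text
(no output)
```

View pics/z1.png

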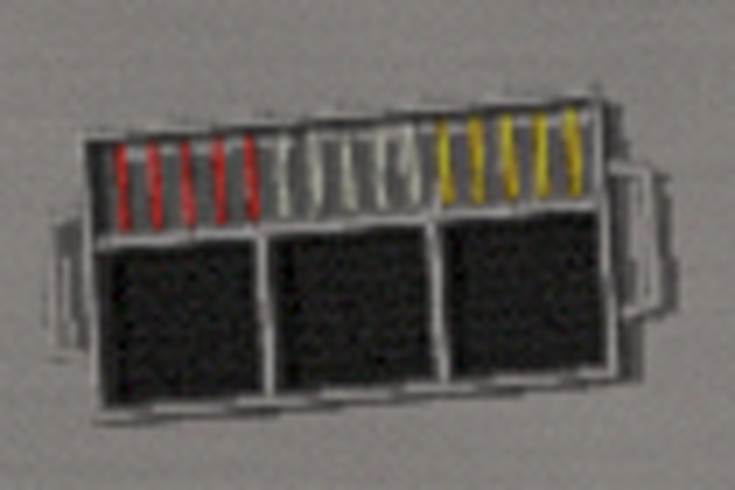

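View pics/z2.png

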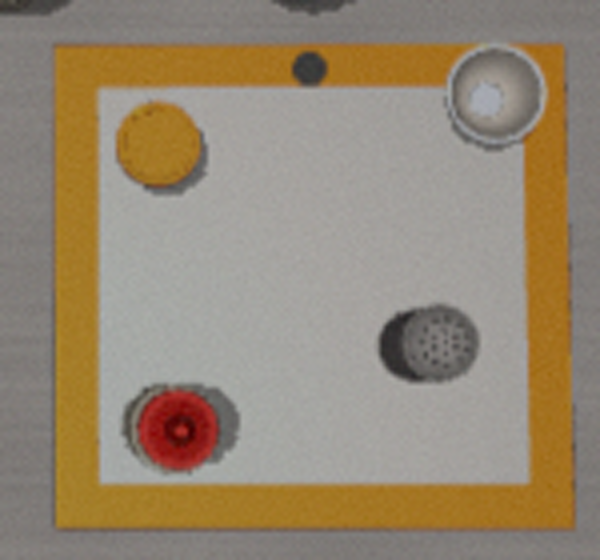

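View pics/z3.png

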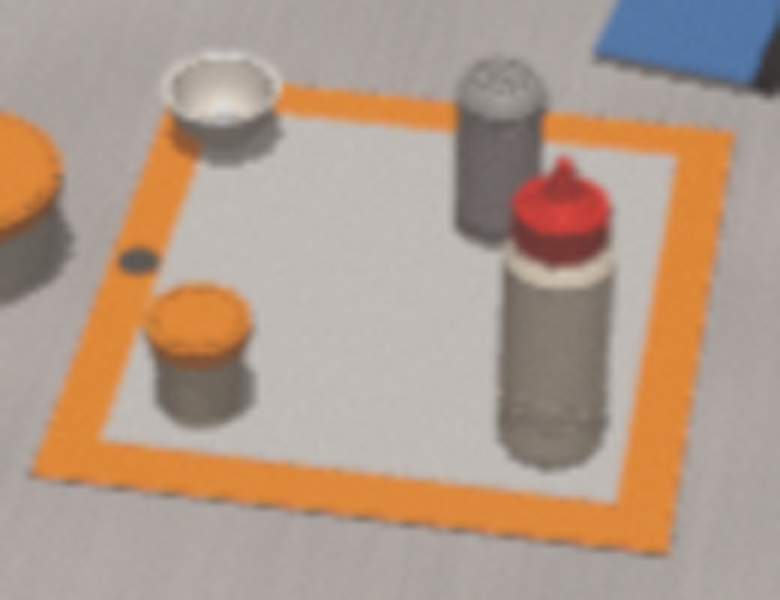

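View pics/z4.png

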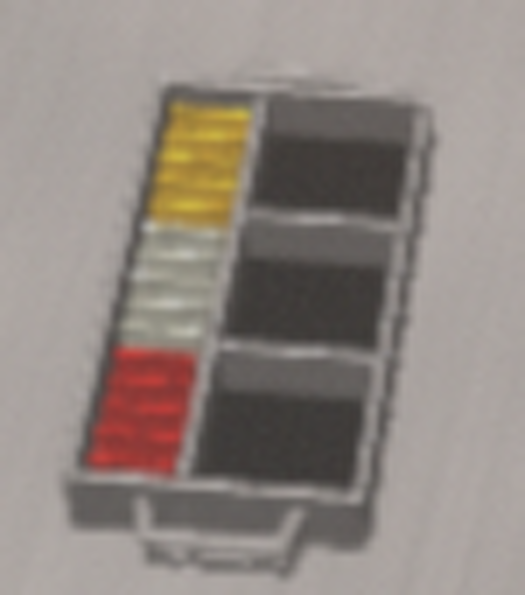

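```bash
cat > h.py <<'E'
import numpy as np, cv2
from scipy.spatial.transform import Rotation as R
def ray(d,uv):
    K=np.array(d["intrinsics"]);v=np.linalg.solve(K,[uv[0],uv[1],1.]);return np.array(d["xyz"]),R.from_rotvec(d["rotation"]).as_matrix()@v
def onz(d,uv,z):
    o,v=ray(d,uv);return o+v*(z-o[2])/v[2]
def two(a,ua,b,ub):
    o1,v1=ray(a,ua);o2,v2=ray(b,ub);A=np.stack([v1,-v2],1);t=np.linalg.lstsq(A,o2-o1,rcond=None)[0]
    p,q=o1+t[0]*v1,o2+t[1]*v2;return (p+q)/2,np.linalg.norm(p-q)
def proj(d,p):
    c=R.from_rotvec(d["rotation"]).as_matrix().T@(np.array(p)-d["xyz"]);w=np.array(d["intrinsics"])@c;return w[:2]/w[2]
def blob(img,f,box):
    hsv=cv2.cvtColor(img,cv2.COLOR_RGB2HSV);x0,y0,x1,y1=box
    m=np.zeros(img.shape[:2],np.uint8);m[y0:y1,x0:x1]=f(hsv[y0:y1,x0:x1].astype(int))*255
    c=max(cv2.findContours(m,cv2.RETR_EXTERNAL,cv2.CHAIN_APPROX_NONE)[0],key=cv2.contourArea)
    return c
E
cat > m.py <<'E'
from cell import arm
from h import *
np.set_printoptions(precision=4,suppress=True)
T=arm.get_image("top");S=arm.get_image("side")
un=lambda z,off:(np.array(z)+.5)/7-.5+np.array(off)
zt=[(88,135),(603,100),(614,375),(102,410)]
P=np.array([onz(T,un(p,(180,190)),.03) for p in zt]);print("caddy top",P,[np.linalg.norm(P[i]-P[(i+1)%4]) for i in range(4)])
zs=[(68,478),(165,88),(430,100),(365,492)]
Q=np.array([onz(S,un(p,(260,260)),.03) for p in zs]);print("caddy side",Q,[np.linalg.norm(Q[i]-Q[(i+1)%4]) for i in range(4)])
for P in (P,Q): print("centre",P.mean(0))
org=lambda h:(h[...,0]>8)&(h[...,0]<24)&(h[...,1]>120)
red=lambda h:((h[...,0]<6)|(h[...,0]>172))&(h[...,1]>120)
for n,d,f,bx,z in [("tub",T,org,(336,203,366,231),.064),("tub",S,org,(303,205,323,222),.064),("cap",T,red,(340,270,372,304),.160)]:
    c=blob(d["pixels"],f,bx);(x,y),r=cv2.minEnclosingCircle(c);e=cv2.fitEllipse(c);x0,y0,w,h=cv2.boundingRect(c)
    print(n,"ell",e,"->",onz(d,e[0],z), "box centre",(x0+(w-1)/2,y0+(h-1)/2,w,h))
un4=lambda z,off:(np.array(z)+.5)/4-.5+np.array(off)
un6=lambda z,off:(np.array(z)+.5)/6-.5+np.array(off)
print("nozzle two",two(T,un4((181,430),(310,180)),S,un6((565,160),(280,160))))
print("shaker top",onz(T,un4((441,343),(310,180)),.096))
# feet in the side view: front-bottom pixel
print("shaker base front",onz(S,un6((492,243),(280,160)),.004),"bottle",onz(S,un6((548,467),(280,160)),.004),"tub",onz(S,un6((198,425),(280,160)),.004))
E
python3 m.py
```

```text
caddy top [[0.6568 0.3198 0.03  ]
 [0.6699 0.1217 0.03  ]
 [0.564  0.1167 0.03  ]
 [0.5508 0.3124 0.03  ]] [np.float64(0.19857304318141153), np.float64(0.10606656662597364), np.float64(0.19614789174577507), np.float64(0.1061892063117209)]
caddy side [[0.6559 0.3209 0.03  ]
 [0.6702 0.1257 0.03  ]
 [0.5631 0.1132 0.03  ]
 [0.5471 0.3075 0.03  ]] [np.float64(0.1957897523591701), np.float64(0.10778788482332155), np.float64(0.19500518168767672), np.float64(0.1095677496253403)]
centre [0.6104 0.2176 0.03  ]
centre [0.6091 0.2168 0.03  ]
tub ell ((349.1244201660156, 215.69146728515625), (20.08359146118164, 20.192787170410156), 110.87059020996094) -> [ 0.6331 -0.1003  0.064 ] box centre (349.0, 216.0, 21, 21)
tub ell ((311.51153564453125, 213.02024841308594), (13.592833518981934, 19.33072280883789), 112.11588287353516) -> [ 0.6362 -0.1003  0.064 ] box centre (312.0, 212.5, 19, 16)
cap ell ((354.1529235839844, 286.8365173339844), (18.735300064086914, 19.3751277923584), 112.91947174072266) -> [ 0.4503 -0.1053  0.16  ] box centre (354.0, 286.5, 21, 20)
nozzle two (array([ 0.4496, -0.105 ,  0.1892]), np.float64(0.0011476170416057881))
shaker top [ 0.5027 -0.2757  0.096 ]
shaker base front [ 0.5029 -0.2611  0.004 ] bottle [ 0.4477 -0.0869  0.004 ] tub [ 0.6322 -0.0867  0.004 ]
```

```bash
cat > ov.py <<'E'
from cell import arm
from h import *
import sys
np.set_printoptions(precision=4,suppress=True)
T=arm.get_image("top");S=arm.get_image("side")
O=np.array([0.589,0.2158]);a=.067
B=np.array([[np.cos(a),-np.sin(a)],[np.sin(a),np.cos(a)]])
w=lambda x,y,z:[*(O+B@[x,y]),z]
segs=[]
def rect(x0,x1,y0,y1,z): c=[(x0,y0),(x1,y0),(x1,y1),(x0,y1)];return [w(*p,z) for p in c]
rs=[(rect(-.035,.077,-.101,.101,.03),(0,0,255))]+[(rect(-.031,.031,k-.031,k+.031,.03),(0,255,0)) for k in(-.066,0,.066)]
for n,d,(x0,y0,x1,y1) in(("top",T,(180,190,285,260)),("side",S,(260,260,335,345))):
    im=cv2.resize(d["pixels"][y0:y1,x0:x1,::-1],None,fx=7,fy=7,interpolation=cv2.INTER_CUBIC)
    for r,c in rs:
        p=np.array([((proj(d,q)-[x0,y0])+.5)*7-.5 for q in r]);cv2.polylines(im,[p.round().astype(int).reshape(-1,1,2)],True,c,1)
    cv2.imwrite(f"pics/ov_{n}.png",im)
# floor blobs, top view
for k,bx in(("L",(192,220,217,250)),("M",(217,220,243,248)),("R",(243,218,269,246))):
    c=blob(T["pixels"],lambda h:h[...,2]<60,bx);m=cv2.minAreaRect(c);print(k,m,onz(T,m[0],.005))
E
python3 ov.py
```

```text
L ((204.8499755859375, 235.5499725341797), (22.241985321044922, 22.625469207763672), 85.60128784179688) [0.5868 0.2903 0.005 ]
M ((229.46444702148438, 233.50254821777344), (22.300325393676758, 22.37157440185547), 85.91438293457031) [0.5923 0.223  0.005 ]
R ((254.07931518554688, 231.4517364501953), (22.17314338684082, 22.17314338684082), 85.2363510131836) [0.5978 0.1557 0.005 ]
```

View pics/ov_top.png

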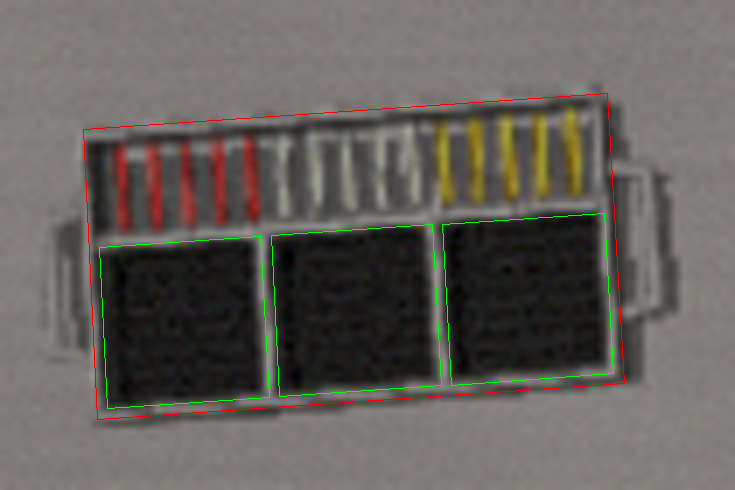

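View pics/ov_side.png

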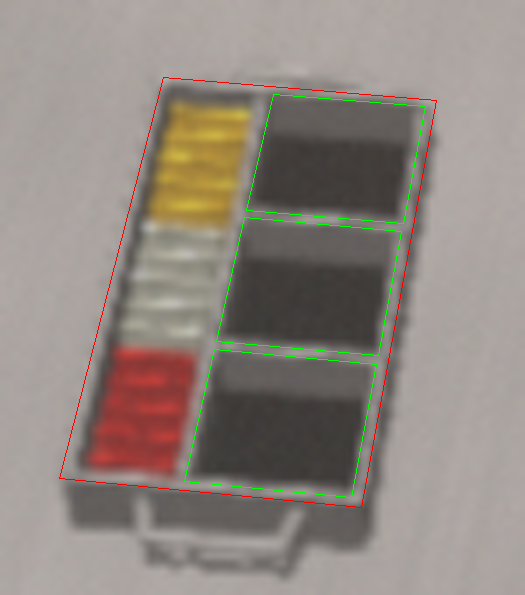

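```bash
cat > g.py <<'E'
from cell import arm
from h import *
np.set_printoptions(precision=4,suppress=True)
O=np.array([0.590,0.2165]);YAW=.076
def bay(k): return O+k*.066*np.array([-np.sin(YAW),np.cos(YAW)])
def ori(th):  # jaw axis at world angle th, tool y down
    x=np.array([np.cos(th),np.sin(th),0]);y=np.array([0,0,-1.]);return R.from_matrix(np.stack([x,y,np.cross(x,y)],1)).as_rotvec()
def st(m=""):
    s=arm.read_state();print(m,"t%.1f"%s["time_s"],"p",np.array(s["eef_pos"]),"F",np.array(s["force"]),"gap %.4f"%s["finger_gap"]);return s
def go(xy,z,th): arm.reach([*map(float,xy),z],ori(th))
def line(xy,z,v=.15,**k): return arm.move_l([*map(float,xy),z],velocity=v,**k)
E
python3 - <<'E'
from g import *
for n,xy,zs in(("tub",(.6335,-.1003),(.062,.2)),("sh",(.5027,-.2757),(.078,.22)),("bo",(.4503,-.1053),(.155,.29)),("R",bay(-1),(.06,.2)),("L",bay(1),(.08,.22)),("M",bay(0),(.155,.29))):
    for th in(0,np.pi/2,-np.pi/2,np.pi):
        for z in zs:
            q=arm.solve_ik([*xy,z],ori(th));print(n,round(th,2),z,None if q is None else np.array(q))
E
```

```text
tub 0 0.062 [-0.331   0.796   1.517   0.      0.8286 -0.331 ]
tub 0 0.2 [-0.331   0.6094  1.4399  0.      1.0923 -0.331 ]
tub 1.57 0.062 [-0.331   0.796   1.517   0.      0.8286 -1.9018]
tub 1.57 0.2 [-0.331   0.6094  1.4399  0.      1.0923 -1.9018]
tub -1.57 0.062 [-0.331   0.796   1.517   0.      0.8286  1.2398]
tub -1.57 0.2 [-0.331   0.6094  1.4399  0.      1.0923  1.2398]
tub 3.14 0.062 [-0.331   0.796   1.517  -0.      0.8286  2.8106]
tub 3.14 0.2 [-0.331   0.6094  1.4399 -0.      1.0923  2.8106]
sh 0 0.078 [-0.6965  0.7115  1.6937  0.      0.7364 -0.6965]
sh 0 0.22 [-0.6965  0.4992  1.5991  0.      1.0433 -0.6965]
sh 1.57 0.078 [-0.6965  0.7115  1.6937 -0.      0.7364 -2.2673]
sh 1.57 0.22 [-0.6965  0.4992  1.5991 -0.      1.0433 -2.2673]
sh -1.57 0.078 [-0.6965  0.7115  1.6937  0.      0.7364  0.8743]
sh -1.57 0.22 [-0.6965  0.4992  1.5991  0.      1.0433  0.8743]
sh 3.14 0.078 [-0.6965  0.7115  1.6937 -0.      0.7364  2.4451]
sh 3.14 0.22 [-0.6965  0.4992  1.5991 -0.      1.0433  2.4451]
bo 0 0.155 [-0.4721  0.4774  1.9272  0.      0.7369 -0.4721]
bo 0 0.29 [-0.4721  0.2585 
[... 849 characters left out ...]
22 [0.2779 0.5969 1.4001 0.     1.1446 0.2779]
L 1.57 0.08 [ 0.2779  0.7773  1.4891  0.      0.8752 -1.2929]
L 1.57 0.22 [ 0.2779  0.5969  1.4001  0.      1.1446 -1.2929]
L -1.57 0.08 [0.2779 0.7773 1.4891 0.     0.8752 1.8487]
L -1.57 0.22 [0.2779 0.5969 1.4001 0.     1.1446 1.8487]
L 3.14 0.08 None
L 3.14 0.22 None
M 0 0.155 [0.1741 0.6506 1.5087 0.     0.9822 0.1741]
M 0 0.29 [0.1741 0.4953 1.3816 0.     1.2647 0.1741]
M 1.57 0.155 [ 0.1741  0.6506  1.5087  0.      0.9822 -1.3967]
M 1.57 0.29 [ 0.1741  0.4953  1.3816  0.      1.2647 -1.3967]
M -1.57 0.155 [0.1741 0.6506 1.5087 0.     0.9822 1.7449]
M -1.57 0.29 [0.1741 0.4953 1.3816 0.     1.2647 1.7449]
M 3.14 0.155 None
M 3.14 0.29 None
```

Run:
```python
from g import *
xy=(.6340,-.1003)
go(xy,.24,0); line(xy,.063,.2); st("down")
arm.clamp(); st("clamp"); line(xy,.085,.08); s=st("lift")
for n in("top","side"):
    d=arm.get_image(n); cv2.imwrite(f"pics/tub_{n}.png",d["pixels"][:,:,::-1][140:300,260:460])
```

```text
down t3.5 p [ 0.635  -0.1008  0.0642] F [0.175  0.4506 0.2745] gap 0.0852
clamp t3.9 p [ 0.6347 -0.1005  0.0649] F [-1.6716  0.1547  5.3103] gap 0.0538
lift t4.3 p [ 0.6344 -0.1004  0.0859] F [-0.5752 -0.0878 -0.9384] gap 0.0537
```

```bash
python3 -c "
import cv2
a=cv2.hconcat([cv2.imread('pics/tub_top.png'),cv2.imread('pics/tub_side.png')]);cv2.imwrite('pics/tubg.png',cv2.resize(a,None,fx=2,fy=2,interpolation=cv2.INTER_CUBIC))"
```

```text
(no output)
```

View pics/tubg.png

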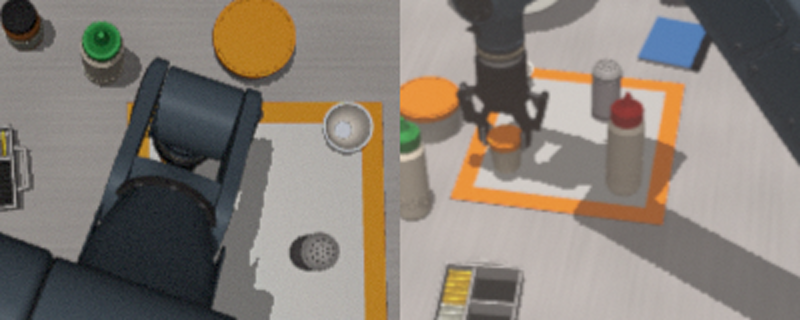

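Run:
```python
from g import *
line((.634,-.1003),.16,.2)
b=bay(-1); go(b,.16,YAW); line(b,.09,.15); arm.wait(.2); st("above")
print(line(b,.0625,.04,f_stop=5)); st("down"); 
arm.release(); arm.wait(.2); st("rel"); line(b,.15,.15)
go((.5027,-.2757),.22,0); st()
for n in("top","side"):
    d=arm.get_image(n); cv2.imwrite(f"pics/t2_{n}.png",d["pixels"][:,:,::-1])
c=cv2.hconcat([cv2.resize(cv2.imread('pics/t2_top.png')[180:280,180:300],None,fx=4,fy=4),cv2.resize(cv2.imread('pics/t2_side.png')[250:350,240:340],None,fx=4,fy=4)]);cv2.imwrite("pics/t2.png",c[:,:800])
```

```text
above t6.8 p [0.596  0.1506 0.0913] F [-0.0294  0.8269 -0.2782] gap 0.0538
True
down t7.3 p [0.5946 0.1507 0.066 ] F [-0.6878 -0.2258  4.8911] gap 0.0541
rel t8.0 p [0.5939 0.1507 0.0654] F [0.8023 0.1847 0.5616] gap 0.0858
 t10.3 p [ 0.503  -0.2746  0.2197] F [ 0.2978  1.5454 -0.4611] gap 0.0849
```

View pics/t2.png

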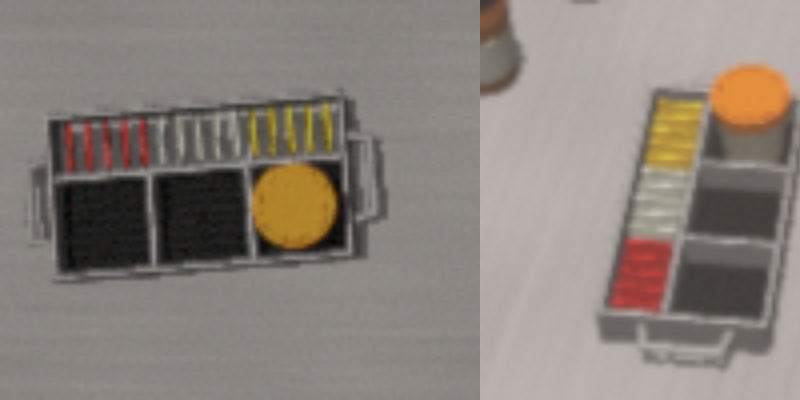

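View pics/t2_side.png

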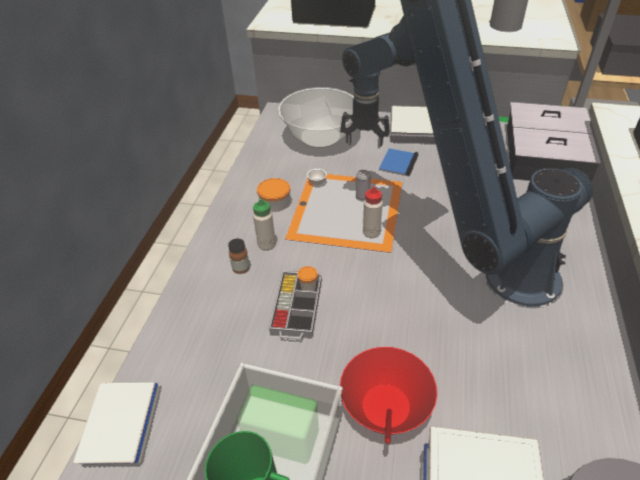

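Run:
```python
from g import *
T=arm.get_image("top");S=arm.get_image("side")
org=lambda h:(h[...,0]>8)&(h[...,0]<24)&(h[...,1]>160)
for d,bx in((T,(240,216,268,245)),(S,(296,262,320,282))):
    e=cv2.fitEllipse(blob(d["pixels"],org,bx));print(e,onz(d,e[0],.065))
print(bay(-1))
xy=(.5027,-.2757)
line(xy,.078,.15); st("down"); arm.clamp(); st("clamp"); line(xy,.10,.08); st("lift")
for n in("top","side"):
    d=arm.get_image(n); cv2.imwrite(f"pics/s1_{n}.png",d["pixels"][:,:,::-1])
c=cv2.hconcat([cv2.resize(cv2.imread('pics/s1_top.png')[180:320,360:460],None,fx=4,fy=4),cv2.resize(cv2.imread('pics/s1_side.png')[110:250,300:400],None,fx=4,fy=4)]);cv2.imwrite("pics/s1.png",c[:,:800])
```

```text
((253.4215545654297, 230.9697265625), (20.980127334594727, 21.62398910522461), 86.46080780029297) [0.5934 0.1492 0.065 ]
((307.08013916015625, 273.6874694824219), (13.693319320678711, 18.282657623291016), 84.95856475830078) [0.5932 0.1506 0.065 ]
[0.595  0.1507]
down t11.6 p [ 0.5032 -0.2761  0.0788] F [ 0.8524 -0.9209  0.6165] gap 0.0852
clamp t12.1 p [ 0.5032 -0.276   0.079 ] F [-0.3033  0.269   5.8708] gap 0.0474
lift t12.5 p [ 0.5028 -0.2758  0.1004] F [ 0.0505  0.5209 -1.942 ] gap 0.0477
```

View pics/s1.png

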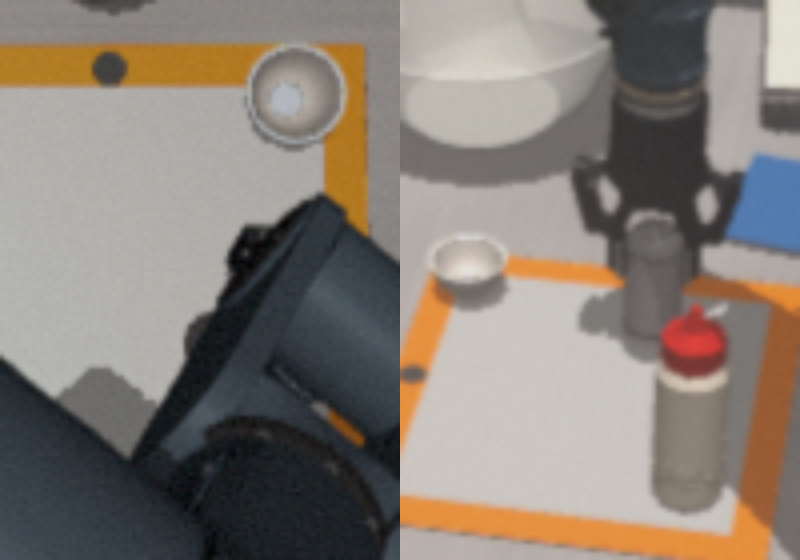

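Run:
```python
from g import *
line((.5027,-.2757),.29,.25)
b=bay(1); go(b,.24,YAW); line(b,.11,.15); arm.wait(.2); st("above")
print(line(b,.0765,.04,f_stop=5)); st("down")
arm.release(); arm.wait(.2); st("rel"); line(b,.2,.2)
go((.4503,-.1053),.28,0); st()
T=arm.get_image("top");S=arm.get_image("side")
for n,d in(("top",T),("side",S)): cv2.imwrite(f"pics/s2_{n}.png",d["pixels"][:,:,::-1])
c=cv2.hconcat([cv2.resize(cv2.imread('pics/s2_top.png')[180:280,180:280],None,fx=4,fy=4),cv2.resize(cv2.imread('pics/s2_side.png')[250:350,240:340],None,fx=4,fy=4)]);cv2.imwrite("pics/s2.png",c[:,:800])
```

```text
above t16.8 p [0.5856 0.2825 0.1112] F [-0.5589  0.0087 -1.5475] gap 0.0472
True
down t17.4 p [0.5845 0.2822 0.08  ] F [-0.6037 -0.9144  4.2767] gap 0.0475
rel t18.1 p [0.5836 0.2819 0.0792] F [ 0.847  -0.6189 -0.6083] gap 0.0854
 t20.4 p [ 0.4507 -0.1048  0.2798] F [-0.5591 -0.1269 -0.3272] gap 0.0854
```

View pics/s2.png

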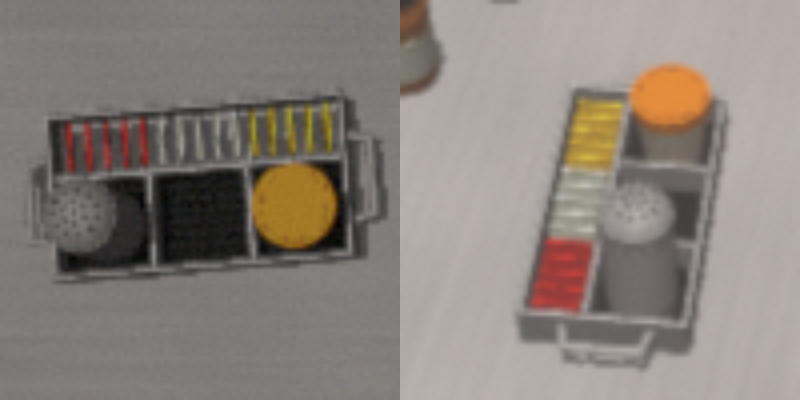

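View pics/s2_side.png

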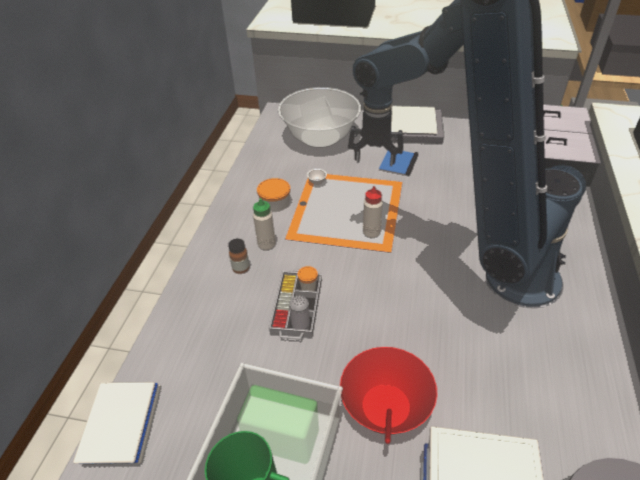

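Run:
```python
from g import *
xy=(.4503,-.1053)
go(xy,.28,-np.pi/2); line(xy,.155,.12,f_stop=8); st("down"); arm.clamp(); st("clampY"); arm.release(); arm.wait(.1)
line(xy,.26,.2); go(xy,.26,0); line(xy,.155,.12,f_stop=8); st("down"); arm.clamp(); st("clampX")
line(xy,.185,.08); arm.wait(.2); st("lift")
T=arm.get_image("top");S=arm.get_image("side")
for n,d in(("top",T),("side",S)): cv2.imwrite(f"pics/b1_{n}.png",d["pixels"][:,:,::-1])
c=cv2.hconcat([cv2.resize(cv2.imread('pics/b1_top.png')[200:340,300:400],None,fx=4,fy=4),cv2.resize(cv2.imread('pics/b1_side.png')[110:250,310:410],None,fx=4,fy=4)]);cv2.imwrite("pics/b1.png",c[:,:800])
```

```text
down t23.1 p [ 0.4507 -0.1055  0.1555] F [ 0.5289 -0.6263 -0.0637] gap 0.0856
clampY t23.6 p [ 0.4509 -0.1058  0.1559] F [ 0.4921 -0.9841  5.4398] gap 0.0457
down t27.2 p [ 0.4507 -0.1055  0.1555] F [ 0.0774 -0.3537 -0.1219] gap 0.0852
clampX t27.7 p [ 0.4505 -0.1055  0.1559] F [-0.7702 -0.8328  5.7596] gap 0.0454
lift t28.4 p [ 0.4499 -0.1051  0.1844] F [-0.1924 -0.2988 -2.9847] gap 0.0457
```

View pics/b1.png

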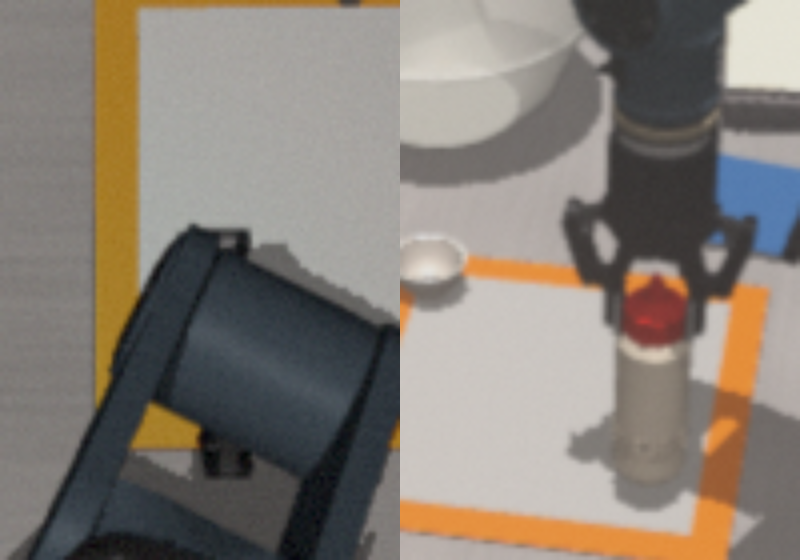

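Run:
```python
from g import *
line((.4503,-.1053),.30,.2)
b=bay(0); go(b,.30,YAW); line(b,.205,.15); arm.wait(.4); st("above"); print(b)
T=arm.get_image("top");S=arm.get_image("side")
for n,d in(("top",T),("side",S)): cv2.imwrite(f"pics/b2_{n}.png",d["pixels"][:,:,::-1])
c=cv2.hconcat([cv2.resize(cv2.imread('pics/b2_top.png')[170:310,180:280],None,fx=4,fy=4),cv2.resize(cv2.imread('pics/b2_side.png')[210:350,240:340],None,fx=4,fy=4)]);cv2.imwrite("pics/b2.png",c[:,:800])
```

```text
above t31.7 p [0.5901 0.2166 0.2055] F [-0.1722  0.4512 -3.4609] gap 0.0454
[0.59   0.2165]
```

View pics/b2.png

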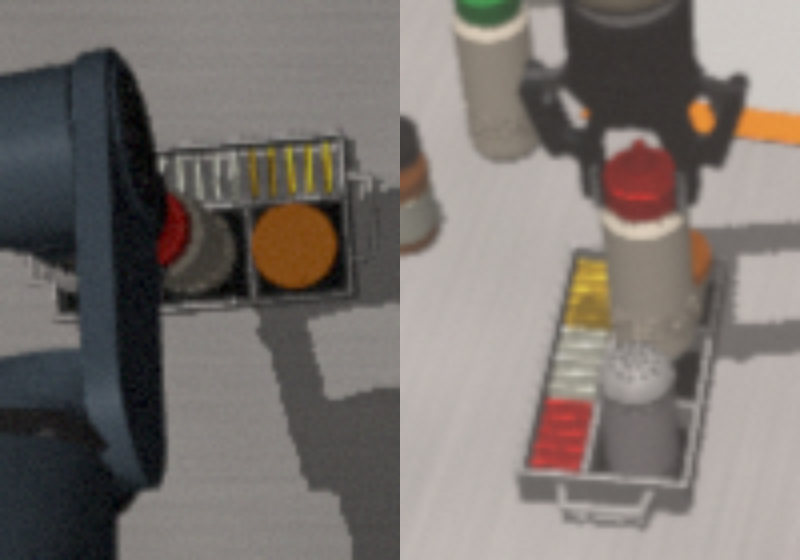

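Run:
```python
from g import *
b=bay(0)
print(line(b,.153,.04,f_stop=6)); s=st("down"); arm.wait(.2); st()
```

```text
True
down t32.9 p [0.5898 0.2165 0.157 ] F [-1.0585  0.1397  5.789 ] gap 0.0453
 t33.1 p [0.5897 0.2165 0.157 ] F [-0.1037  0.7996  5.4805] gap 0.0450
```

Contact came at exactly the expected floor height (0.157) with no sideways force, so I can release.

Run:
```python
from g import *
b=bay(0)
arm.release(); arm.wait(.3); st("rel"); line(b,.30,.15); go((.45,-.15),.30,0); arm.wait(.3); st()
T=arm.get_image("top");S=arm.get_image("side")
for n,d in(("top",T),("side",S)): cv2.imwrite(f"pics/f_{n}.png",d["pixels"][:,:,::-1])
c=cv2.hconcat([cv2.resize(cv2.imread('pics/f_top.png')[140:290,180:280],None,fx=4,fy=4),cv2.resize(cv2.imread('pics/f_side.png')[200:350,240:340],None,fx=4,fy=4)]);cv2.imwrite("pics/f.png",c[:,:800])
red=lambda h:((h[...,0]<6)|(h[...,0]>172))&(h[...,1]>130)
org=lambda h:(h[...,0]>8)&(h[...,0]<24)&(h[...,1]>160)
for n,d,f,bx,z in(("cap",T,red,(205,220,245,255),.161),("tub",T,org,(240,216,268,245),.065)):
    e=cv2.fitEllipse(blob(d["pixels"],f,bx));print(n,e,onz(d,e[0],z))
print(bay(0),bay(-1))
```

```text
rel t33.9 p [0.5882 0.2162 0.1551] F [0.0819 0.7165 0.1498] gap 0.0854
 t36.8 p [ 0.4503 -0.1495  0.2999] F [ 0.2238 -0.7854 -0.0617] gap 0.0853
cap ((220.55343627929688, 229.0773162841797), (18.710681915283203, 20.217424392700195), 100.865234375) [0.5888 0.2152 0.161 ]
tub ((253.33717346191406, 230.99960327148438), (20.9224910736084, 21.51106071472168), 76.8081283569336) [0.5933 0.1494 0.065 ]
[0.59   0.2165] [0.595  0.1507]
```

View pics/f.png

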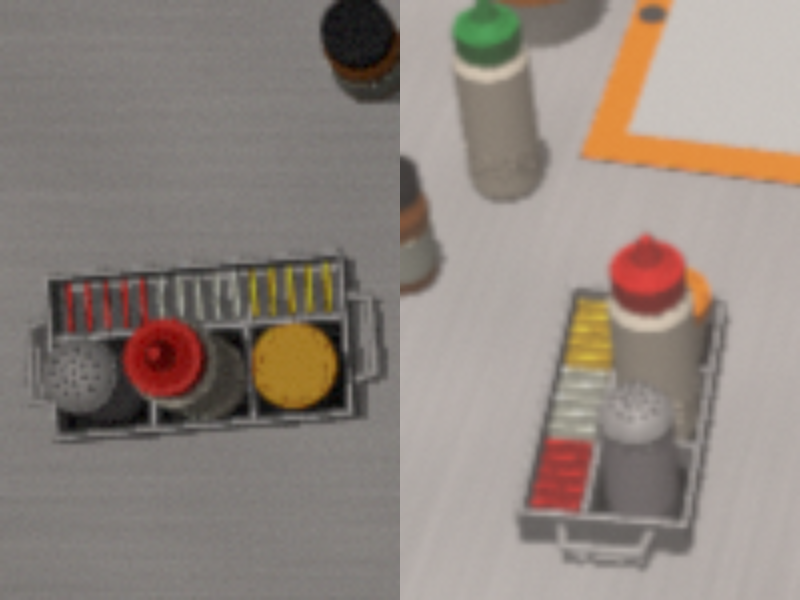

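View pics/f_side.png

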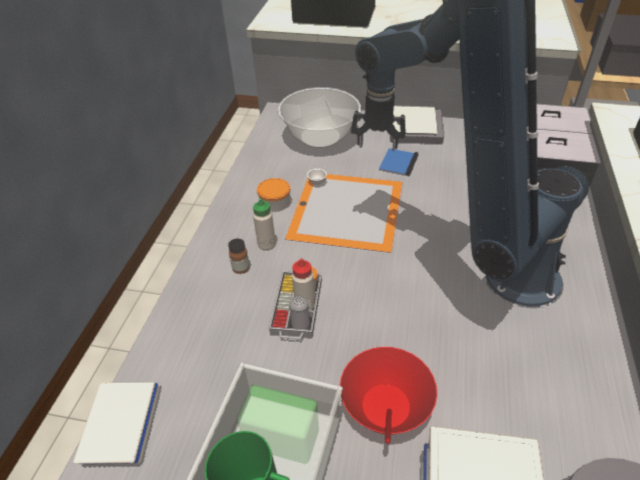

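All three stand upright in their bays, the cap (top image, about 220,229) measures within 2 mm of the middle bay's centre, and the bystanders look unmoved. I'm handing the job in.

```bash
python3 -c "
from cell import arm
arm.close_job()"
```

```text
the job is handed in; nothing more can be done
```

The caddy is loaded and the job is handed in at about 37 s of the 69 s allowed. The orange-lidded tub went into the right bay, then the shaker into the left bay, and the red-capped bottle last into the middle bay. Each was lowered until it touched the bay floor and only then released.

- **Set-down heights:** contact came within about 1 mm of the expected floor height for all three, and no wall contact showed.
- **Tub and bottle:** the final top picture put both within about 2 mm of the bay centres I had estimated.
- **Shaker:** I did not measure its position after release. It stands upright in its bay in both pictures, and the gripper let go about 1.5 mm from the bay centre in the robot's own frame.
- **Other things on the counter:** the ramekin, green bottle, jar, bowls, big tub and scraper look unmoved in the final side picture. I judged this by eye and did not measure it.
- **Disagreements:** estimates of the caddy's rotation ranged from 0.05 to 0.083 rad, and I used 0.076. The positions read from the lower edges of the objects in the side view were 6 to 9 mm off the top-view positions, so I did not use them. The fingers read 0.6 to 2.3 mm less than the given diameters when gripping, but all three grips held.

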